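# Slide a stemmed sample disc into the hidden pocket of a covered carrier

## Task

Pick up the steel disc by its stem, set it flat on the bare tongue in front of the slotted cover, and slide it in under the cover, pressing it down only lightly and pushing gently, feeling for the hidden pocket. When it drops into the pocket leave it seated flat there, fully down, and let go. Do not force it, and leave the other things on the desk where they stand.

Things in the scene. Friction and masses are not known exactly. Their poses are not given: they have to be found in the camera images.
- disc: Loose steel disc, 36 mm wide, 6 mm thick; origin: centre of its flat underside, z up along its stem. The stem is a round sleeve, 12 mm diameter, from 15 to 60 mm above the underside, sprung on a 9 mm pin: pressed down it sinks up to 8 mm toward the disc, from 1.8 N at first to 6.6 N at the stop (0.6 N per mm). About 0.09 kg. It stands on the desk at the start.
- carrier: Fixed grey metal carrier, 80 mm wide. Origin: on the desk, mid-width; x is the way the disc is slid in, y across, z up. Cover from x = -50 to 60 mm, underside 21, top 25 mm up (screw heads 27.5), with a lengthwise slot 18 mm wide on y = 0 for the stem; slot and space below are open at the front (slot lips flare forward to x = -61).
- tongue (a point): Point on top of the bare tongue, at x = -75, y = 0, z = 12 mm of the carrier (same axes). The tongue is the front of a flat strip 62 mm wide, clamped fast, on which the disc slides; its top is 12 mm above the desk all the way, and it reaches at least to x = -98 mm.
- slot_end (a point): Closed far end of the slot, on the cover's top: x = 48, y = 0, z = 25 mm of the carrier; a wall stops the disc at x = 54. Hidden under the cover the strip has one round flat pocket, 40 mm wide, 4 mm deep (floor 8 mm above the desk), centred on y = 0 at an unmeasured x between -15 and +30 mm, new each start: it must be felt. The strip has no other hollow.
- vial_a: Small upright white vial, 21 mm diameter, 48 mm high, loose; bystander. Origin: centre of underside.
- ref_tin: Low round white tin, 43 mm diameter, 22 mm high, loose; bystander. Origin: centre of underside.
- timer: Small white bench timer, about 78 x 78 x 22 mm, loose; bystander. Origin: centre of underside.

How it is judged (in metres and radians):
On the way:
1. the disc has been set flat on the tongue in front of the cover (x of disc in the frame of carrier between -0.145 and -0.045 m and y of disc in the frame of carrier between -0.03 and 0.03 m and z of disc in the frame of carrier between 0.01 and 0.0145 m and contact force between disc and carrier above 0.1 N), for 0.1 s.
At the end, for the whole second after the job is handed in: The disc lies in the pocket under the cover: underside 6 to 9.3 mm above the carrier's origin (pocket floor 8, lane 12), within 4 mm of the slot's centre line and between x = -20 and +35 mm of the carrier, upright within 0.05 rad, at rest (under 0.02 m/s) and let go (z of disc in the frame of carrier between 0.006 and 0.0093 m and x of disc in the frame of carrier between -0.02 and 0.035 m and y of disc in the frame of carrier between -0.004 and 0.004 m and angle between disc's own z axis and vertical below 0.05 rad and linear speed of disc below 0.02 m/s); the robot touches nothing.
It fails at once if the disc is forced: more than 25 N between it and the carrier (contact force between disc and carrier above 25 N).
It fails at once if the fingers or arm press on the carrier with more than 25 N (contact force between any of the fingers, the arm and carrier above 25 N).
It fails at once if a bystander (vial, tin or timer) is moved more than 20 mm (distance of any of vial_a, ref_tin, timer from where it was at the start of the episode above 0.02 m).
It also fails if it takes over 59 s, if anything falls off the work surface, if the arm or the gripper's body presses on something with over 40 N, if the wrist force passes 120 N, or if a joint passes its speed limit or range.

## Robot

A 6-joint arm with a two-finger parallel gripper is mounted at the origin on the work surface; the furniture and walls round the work are solid. World frame = base frame: x ahead of the robot, y to its left, z up, the work surface at z = 0. Lengths are in mm, angles in rad, forces in N, time in s.
With the tool pointing down it reaches from about 400 to 925 mm from the base axis. Payload 12.5 kg.
Tool frame: the origin (TCP) lies at the very end of the fingers, on their centre line; the grasp point (between the pads) lies 19 mm behind it; z points along the fingers, y is the line along which they close (so a half turn about z gives the same grasp; the last joint's range is limited). The gripper opens to 95 mm and grips with 3 to 60 N. Pads are 20 mm wide; open, the fingers measure 119 mm over their backs; the gripper's body (75 mm by 180 mm) begins 59 mm behind the grasp point.
Start: joints at [1.169, 0.491, 1.559, -0, 1.092, -0.106], TCP at [182.174, 597.879, 214.661] pointing down, gripper open.
Joint ranges: [-3.1, 3.1], [-0.84, 2.19], [0.05, 2.79], [-1.13, 4.28], [0.06, 2.93], [-2.69, 2.69]. Speed limits (rad/s): [2.22, 2.22, 2.79, 3.14, 3.14, 3.14].

## Interface

Orientations are given as [roll, pitch, yaw] about the fixed x, y, z axes, in that order (R = Rz(yaw) Ry(pitch) Rx(roll)).
In Python, from cell import * gives the robot as it stands.
- The arm moves only by the tool step_arm, never from a script. Its argument "plan" is a list of rows, each an object of numbers: "x", "y", "z": the shift along the tool's x, y, z in units of 25 mm (1.0 is 25 mm); "rx", "ry", "rz": the turn, a rotation vector about the tool's x, y, z in units of 0.1 rad (1.0 is 0.1 rad). In form: [{"x": .., "y": .., "z": .., "rx": .., "ry": .., "rz": ..}, ...]. A call has exactly 10 rows; each row shifts and turns the commanded pose from where the row before left it, along the tool's axes as they then stand; what a row does not reach is not made up. A row lasts 1/12 s, in which the tool goes at most 41.7 mm and 7.16 degrees, less where a joint would pass 70% of its speed; a pose out of reach is approached as far as the arm can. A call with a number of a shift or a turn outside -1 to 1 is refused whole. A call with a gripper value outside its range is refused whole. "jaw" is the closure, from -1 (fully open) to 1 (shut), so that 0 is half open, set as the call begins (left out, the last holds). The fingers move at their own pace and stop on an object; the grip force is fixed at half the most. Time passes only in rows, so rows that do not move let the fingers close, or fill a call up. It gives the time, the measured TCP pose, the force, the opening and the grip force at its end, in the units of the state.
- state(): the state, without advancing time (a new reading comes with each control period).
- read_camera(name): name is "side" or "top"; returns a dict with "image" (400x640x3 uint8, red, green, blue), "depth" (400x640 float32, mm along the optical axis (not along the pixel's ray), 0 where there is no reading), "vfov" (degrees; the focal length in pixels is half the picture's height over the tangent of half this angle, whatever the lens; pixels are square), "cx", "cy" (the principal point, pixels), "k1" (the pictures are not rectified: a ray, as slopes to the right and down, at radius r is drawn at 1 + k1 r^2 times it, then the intrinsics apply), "R" (3x3) and "t" (3): a world point X has camera coordinates R X + t. Camera axes: x right, y down, z forward; pixel columns grow to the right and rows downward; lengths in mm; the calibration is good to about 2 mm. A picture is of the moment at which its call begins.
- job_done(): hands the job in; it is judged then, once.
The state is a dict: "t": time; "joints": joint angles; "qvel": joint speeds; "tau": joint torques, N m; "eef_pos": TCP position; "tcp_rot": TCP orientation; "ft_force": force on the tool from outside, world axes, zero at the start; "moment": the same for the moment, N m; "opening": opening from 0.0 (shut) to 1.0 (fully open); "grip_force": force on a finger pad.
Only numpy, scipy, OpenCV 4.12 (cv2) and the standard library are available. Lean on these libraries where they do the work, as an engineer would, in place of code of your own. Each camera call takes 0.05 s, during which the arm holds its last target. There are 200 camera calls.

## Working session

There is one attempt and no reset: what is moved stays moved. The work goes in short steps, Python scripts to look and compute and a tool call to move; the robot and the scene stay as the last step left them, time stands still between calls to the robot, and variables do not carry over. Pictures are saved under pics/ and viewed, at most 10 in all, crops included, and the job is handed in when it is done.

Besides the shell and the picture viewer there is one more tool, called after "Request:" in YAML: its name, and indented under it one key for each argument. step_arm: Moves the arm, as the interface text tells. Shifts and turns lie within -1 to 1; 1 stands for 25 mm of shift or 0.1 rad of turn. Its arguments: {"type":"object","properties":{"plan":{"type":"array","items":{"type":"object","properties":{"x":{"type":"number"},"y":{"type":"number"},"z":{"type":"number"},"rx":{"type":"number"},"ry":{"type":"number"},"rz":{"type":"number"}}}},"jaw":{"type":"number"}},"required":["plan"]}

```bash
mkdir -p pics; ls
cat > h.py <<'E'
from cell import *
import numpy as np, cv2
def K(c):
    f=200/np.tan(np.radians(c["vfov"])/2); return np.array([[f,0,c["cx"]],[0,f,c["cy"]],[0,0,1.]]),np.array([c["k1"],0,0,0,0.])
def ray(c,uv):
    k,d=K(c); R=np.array(c["R"]);t=np.array(c["t"])
    p=cv2.undistortPoints(np.array(uv,float).reshape(-1,1,2),k,d).reshape(-1,2)
    return -R.T@t, np.c_[p,np.ones(len(p))]@R
def onplane(c,uv,z):
    o,d=ray(c,uv); return o+d*((z-o[2])/d[:,2])[:,None]
def proj(c,X):
    k,d=K(c); return cv2.projectPoints(np.array(X,float).reshape(-1,1,3),cv2.Rodrigues(np.array(c["R"]))[0],np.array(c["t"],float),k,d)[0].reshape(-1,2)
def cloud(c):
    v,u=np.mgrid[:400,:640]; o,d=ray(c,np.c_[u.ravel(),v.ravel()]); return (o+d*c["depth"].reshape(-1,1)).reshape(400,640,3)
E
python3 - <<'E'
from h import *
import pickle
for n in("side","top"):
    c=read_camera(n); pickle.dump(c,open(n+".pkl","wb")); cv2.imwrite(f"pics/{n}0.png",c["image"][:,:,::-1]); print(n,c["vfov"],c["cx"],c["cy"],c["k1"],-np.array(c["R"]).T@np.array(c["t"]))
print(state())
E
```

```text
pics
side 48.45870391886915 318.1962901092118 197.22531279143124 -0.06094172098363583 [ 367.41681153 -742.86179659  642.22441081]
top 42.2346237000745 327.94042874853517 196.49359364360586 -0.0794779241131955 [ 359.5149611   -22.10638065 1157.01410572]
{'t': 0.1, 'joints': array([ 1.16943423e+00,  4.91473514e-01,  1.55938272e+00, -1.06886440e-06,
        1.09167679e+00, -1.05584827e-01]), 'qvel': array([-0.00019152, -0.00071027,  0.00021273, -0.00046731, -0.00017899,
        0.00131337]), 'tau': array([ 2.86928218e-03, -6.13613963e+01, -2.58604985e+01,  6.93582860e-02,
        4.70145210e-02, -6.87103170e-05]), 'eef_pos': array([182.06562509, 597.67843499, 214.13817973]), 'tcp_rot': array([-3.14065742e+00, -9.81617649e-05,  2.84581583e+00]), 'ft_force': array([ 0.18647064,  0.01306207, -0.13767106]), 'moment': array([-0.03356286,  0.03079697, -0.0049164 ]), 'grip_force': 0.0, 'opening': 1.000376011677457}
```

View pics/top0.png

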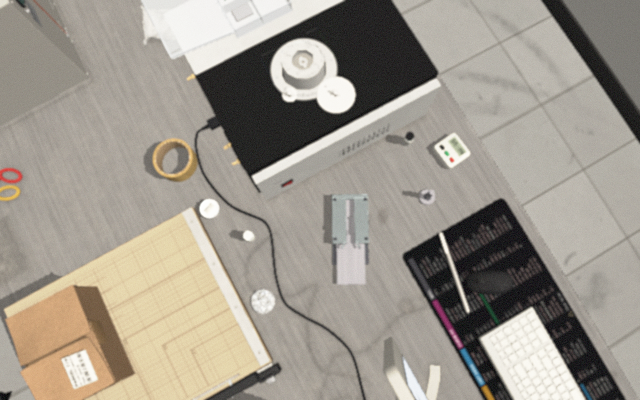

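View pics/side0.png

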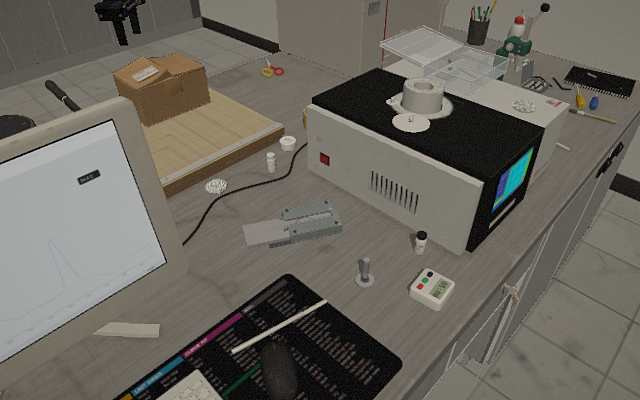

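The top view shows the carrier at about (350,240), with its tongue toward row 284. The disc is at (428,197), the timer at (453,150) and the instrument box is above. The side view shows the tongue at (265,232), the cover at (312,222) and the disc at (365,280). Next I'll zoom in on both.

Run:
```python
from h import *
import pickle
T=pickle.load(open("top.pkl","rb"));S=pickle.load(open("side.pkl","rb"))
a=cv2.resize(T["image"][175:295,310:450],None,fx=5,fy=5,interpolation=cv2.INTER_CUBIC)
b=cv2.resize(S["image"][190:300,230:390],None,fx=5,fy=5,interpolation=cv2.INTER_CUBIC)
cv2.imwrite("pics/tz.png",a[:,:,::-1]);cv2.imwrite("pics/sz.png",b[:,:,::-1])
print("carrier corners top",onplane(T,[[332,195],[368,195],[369,243],[331,243],[366,284],[337,284]],20).round())
print("disc",onplane(T,[[428,197]],3).round(), "box",onplane(T,[[260,190],[440,85]],100).round())
P=cloud(T)
for uv in [(350,270),(340,220),(350,220),(428,197),(350,140),(260,190),(300,165),(453,150),(410,137),(248,236)]: print(uv,P[uv[1],uv[0]].round(1))
```

```text
carrier corners top [[ 584.  -27.   20.]
 [ 585. -108.   20.]
 [ 477. -110.   20.]
 [ 476.  -26.   20.]
 [ 388. -104.   20.]
 [ 387.  -41.   20.]]
disc [[ 586. -246.    3.]] box [[ 576.  124.  100.]
 [ 817. -259.  100.]]
(350, 270) [418.4 -69.1   8.7]
(340, 220) [527.4 -45.5  21.5]
(350, 220) [529.7 -68.2   8.2]
(428, 197) [ 580.9 -240.7   28.8]
(350, 140) [679.  -62.2 128.4]
(260, 190) [591.2 133.7  28. ]
(300, 165) [620.9  39.1 140.9]
(453, 150) [ 693.1 -302.5   19.8]
(410, 137) [ 713.5 -199.7   47.4]
(248, 236) [485.6 153.1  46.5]
```

View pics/tz.png

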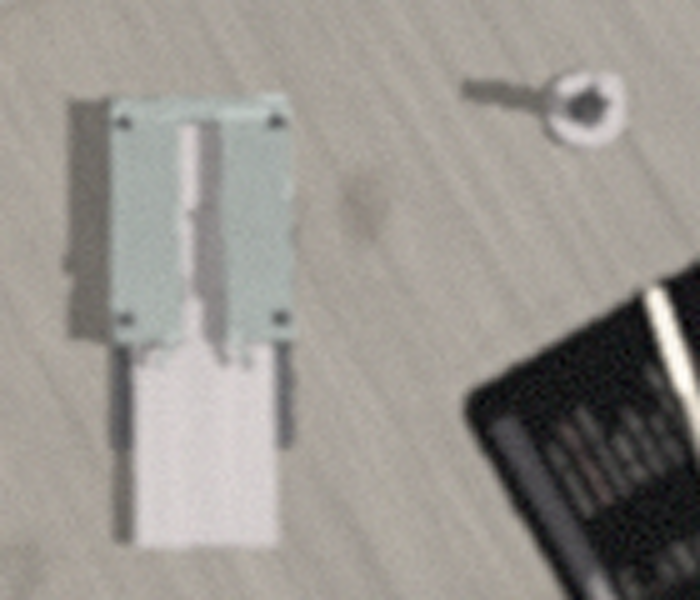

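View pics/sz.png

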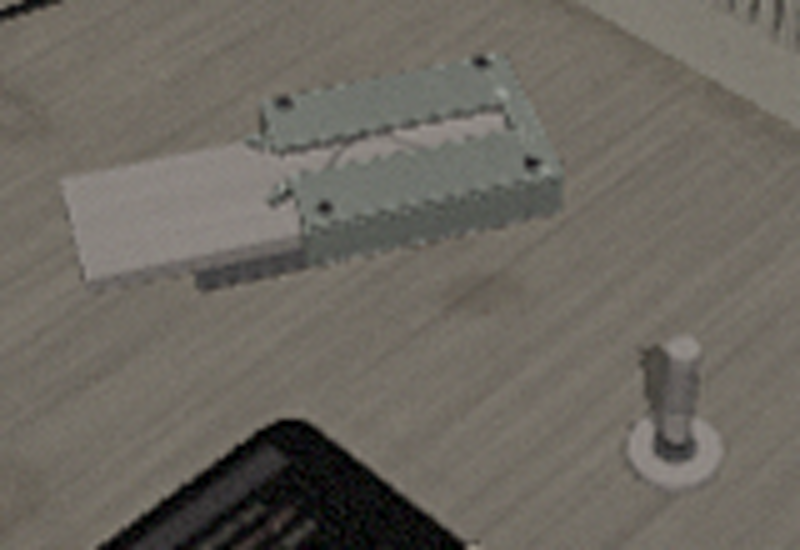

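Top crop: the cover screws are at crop (123,122), (278,122), (126,318) and (281,318), and the disc is centred at (588,108). Side crop: the stem top is at (683,347), and a faint arc shows in the slot between (335,165) and (420,148). That arc may be the pocket rim, so I'll keep it as a hint.

Run:
```python
from h import *
import pickle
T=pickle.load(open("top.pkl","rb"));S=pickle.load(open("side.pkl","rb"))
t=lambda p:(np.array(p,float)+.5)/5-.5+[310,175]
s=lambda p:(np.array(p,float)+.5)/5-.5+[230,190]
sc=onplane(T,t([[123,122],[278,122],[126,318],[281,318]]),27.5);print("screws T",sc.round(1),sc.mean(0))
ss=onplane(S,s([[481,62],[532,162],[283,103],[324,207]]),27.5);print("screws S",ss.round(1),ss.mean(0))
print("cover T",onplane(T,t([[110,97],[292,97],[293,342],[110,342]]),25).round(1))
print("strip T",onplane(T,t([[135,545],[277,547],[277,350],[135,350]]),12).round(1))
print("slot end T",onplane(T,t([[188,123],[218,123]]),25).round(1))
print("disc T",onplane(T,t([[588,109]]),6).round(1),"stem",onplane(T,t([[589,103]]),60).round(1))
print("disc S",onplane(S,s([[674,450]]),6).round(1),"stem",onplane(S,s([[684,347]]),60).round(1))
print("arc S",onplane(S,s([[335,165],[350,142],[400,135],[420,148]]),12).round(1))
# disc mask centroid in top (bright vs bg)
P=cloud(T)
m=(P[...,2]>15)&(np.hypot(P[...,0]-585,P[...,1]+245)<30);print(m.sum(),P[m].mean(0))
b=P[(P[...,2]>40)&(P[...,0]<720)&(abs(P[...,1]+68)<90)];i=b[:,0].argmin();print("box near",b[np.argsort(b[:,0])[:5]].round(), "cable/obst max z", P[(P[...,0]<600)&(P[...,0]>380)&(P[...,1]>-120)&(P[...,1]<-20)][:,2].max())
```

```text
screws T [[ 573.4  -32.    27.5]
 [ 574.4 -100.8   27.5]
 [ 486.1  -34.5   27.5]
 [ 487.1 -102.3   27.5]] [530.25673539 -67.40546321  27.5       ]
screws S [[ 575.6  -31.4   27.5]
 [ 577.8  -99.    27.5]
 [ 487.3  -34.3   27.5]
 [ 489.5 -101.6   27.5]] [532.53263997 -66.58661345  27.5       ]
cover T [[ 585.1  -26.1   25. ]
 [ 586.4 -107.2   25. ]
 [ 476.9 -107.8   25. ]
 [ 475.7  -27.6   25. ]]
strip T [[ 388.2  -39.9   12. ]
 [ 388.2 -102.    12. ]
 [ 474.6 -101.7   12. ]
 [ 473.7  -38.8   12. ]]
slot end T [[573.9 -60.9  25. ]
 [574.1 -74.3  25. ]]
disc T [[ 586.7 -243.3    6. ]] stem [[ 578.7 -233.4   60. ]]
disc S [[ 588.7 -242.5    6. ]] stem [[ 589.6 -241.3   60. ]]
arc S [[502.8 -61.7  12. ]
 [512.3 -49.3  12. ]
 [534.  -50.8  12. ]
 [540.  -61.2  12. ]]
51 [ 584.60042296 -240.8472788    46.96587952]
box near [[ 172. -150.  147.]
 [ 175. -153.  134.]
 [ 178. -147.  181.]
 [ 180. -147.  181.]
 [ 208. -157.  341.]] cable/obst max z 32.59392048418681
```

Run:
```python
from h import *
import pickle
for n in("top","side"):
    c=pickle.load(open(n+".pkl","rb")); P=cloud(c)[c["depth"]>0]
    a=np.array([182,598.]);b=np.array([587,-243.]);d=(b-a)/np.linalg.norm(b-a)
    r=P[:,:2]-a; s=r@d; w=r@np.array([-d[1],d[0]])
    for k in range(-50,1000,100):
        m=(s>k)&(s<k+100)&(abs(w)<110); print(n,k,m.sum(),P[m,2].max().round() if m.any() else None,(a+d*k).round())
    m=(P[:,0]<350)&(P[:,0]>100)&(P[:,1]<-80)&(P[:,1]>-350);print("monitor",P[m,2].max() if m.any() else None, P[m][P[m,2]>100].min(0) if m.any() else None,P[m][P[m,2]>100].max(0) if m.any() else None)
```

```text
top -50 215 245.0 [160. 643.]
top 50 5191 306.0 [204. 553.]
top 150 7763 184.0 [247. 463.]
top 250 4885 53.0 [290. 373.]
top 350 4845 56.0 [334. 283.]
top 450 4841 55.0 [377. 193.]
top 550 4417 11.0 [421. 102.]
top 650 4398 31.0 [464.  12.]
top 750 4185 33.0 [507. -78.]
top 850 4159 66.0 [ 551. -168.]
top 950 4094 28.0 [ 594. -258.]
monitor 368.515826321673 [ 164.20187663 -215.94869543  100.16331942] [ 275.5074324  -105.9980628   368.51582632]
side -50 774 339.0 [160. 643.]
side 50 1623 338.0 [204. 553.]
side 150 4245 187.0 [247. 463.]
side 250 1602 52.0 [290. 373.]
side 350 1881 54.0 [334. 283.]
side 450 3468 54.0 [377. 193.]
side 550 2675 11.0 [421. 102.]
side 650 2754 30.0 [464.  12.]
side 750 4189 31.0 [507. -78.]
side 850 4562 63.0 [ 551. -168.]
side 950 5715 27.0 [ 594. -258.]
monitor 367.42134902655107 [ 100.0323616  -256.62243633  100.00284042] [ 278.92899933 -111.01244162  367.42134903]
```

Request:
step_arm:
  plan:
    - {"z":-0.5,"rz":-1}
    - {"z":-0.5,"rz":-1}
    - {"z":-0.5,"rz":-1}
    - {"z":-0.5,"rz":-0.18}
    - {"x":-0.43,"y":-0.94}
    - {"x":-0.43,"y":-0.94}
    - {"x":-0.43,"y":-0.94}
    - {"x":-0.43,"y":-0.94}
    - {"x":-0.43,"y":-0.94}
    - {"x":-0.43,"y":-0.94}
  jaw: -1

```text
schema error: expected keys x, y, z, rx, ry, rz
```

Request:
step_arm:
  plan:
    - {"x":0,"y":0,"z":-0.5,"rx":0,"ry":0,"rz":-1}
    - {"x":0,"y":0,"z":-0.5,"rx":0,"ry":0,"rz":-1}
    - {"x":0,"y":0,"z":-0.5,"rx":0,"ry":0,"rz":-1}
    - {"x":0,"y":0,"z":-0.5,"rx":0,"ry":0,"rz":-0.18}
    - {"x":-0.43,"y":-0.94,"z":0,"rx":0,"ry":0,"rz":0}
    - {"x":-0.43,"y":-0.94,"z":0,"rx":0,"ry":0,"rz":0}
    - {"x":-0.43,"y":-0.94,"z":0,"rx":0,"ry":0,"rz":0}
    - {"x":-0.43,"y":-0.94,"z":0,"rx":0,"ry":0,"rz":0}
    - {"x":-0.43,"y":-0.94,"z":0,"rx":0,"ry":0,"rz":0}
    - {"x":-0.43,"y":-0.94,"z":0,"rx":0,"ry":0,"rz":0}
  jaw: -1

```text
t: 0.93
eef_pos: [250.0, 457.1, 264.4]
tcp_rot: [-3.141, -0.0, -3.119]
ft_force: [0.2, -0.5, 0.4]
opening: 1.002
grip_force: 0.0
```

Request:
step_arm:
  plan:
    - {"x":-0.43,"y":-0.94,"z":0,"rx":0,"ry":0,"rz":0}
    - {"x":-0.43,"y":-0.94,"z":0,"rx":0,"ry":0,"rz":0}
    - {"x":-0.43,"y":-0.94,"z":0,"rx":0,"ry":0,"rz":0}
    - {"x":-0.43,"y":-0.94,"z":0,"rx":0,"ry":0,"rz":0}
    - {"x":-0.43,"y":-0.94,"z":0,"rx":0,"ry":0,"rz":0}
    - {"x":-0.43,"y":-0.94,"z":0,"rx":0,"ry":0,"rz":0}
    - {"x":-0.43,"y":-0.94,"z":0,"rx":0,"ry":0,"rz":0}
    - {"x":-0.43,"y":-0.94,"z":0,"rx":0,"ry":0,"rz":0}
    - {"x":-0.43,"y":-0.94,"z":0,"rx":0,"ry":0,"rz":0}
    - {"x":-0.43,"y":-0.94,"z":0,"rx":0,"ry":0,"rz":0}
  jaw: -1

```text
t: 1.77
eef_pos: [362.7, 224.6, 264.5]
tcp_rot: [3.142, -0.0, -3.119]
ft_force: [0.7, -0.2, -0.2]
opening: 1.004
grip_force: 0.0
```

Request:
step_arm:
  plan:
    - {"x":-0.43,"y":-0.94,"z":0,"rx":0,"ry":0,"rz":0}
    - {"x":-0.43,"y":-0.94,"z":0,"rx":0,"ry":0,"rz":0}
    - {"x":-0.43,"y":-0.94,"z":0,"rx":0,"ry":0,"rz":0}
    - {"x":-0.43,"y":-0.94,"z":0,"rx":0,"ry":0,"rz":0}
    - {"x":-0.43,"y":-0.94,"z":0,"rx":0,"ry":0,"rz":0}
    - {"x":-0.43,"y":-0.94,"z":0,"rx":0,"ry":0,"rz":0}
    - {"x":-0.43,"y":-0.94,"z":0,"rx":0,"ry":0,"rz":0}
    - {"x":-0.43,"y":-0.94,"z":0,"rx":0,"ry":0,"rz":0}
    - {"x":-0.43,"y":-0.94,"z":0,"rx":0,"ry":0,"rz":0}
    - {"x":-0.43,"y":-0.94,"z":0,"rx":0,"ry":0,"rz":0}
  jaw: -1

```text
t: 2.6
eef_pos: [475.4, -8.0, 264.5]
tcp_rot: [3.141, -0.0, -3.12]
ft_force: [-0.1, 0.6, 0.3]
opening: 1.002
grip_force: 0.0
```

Request:
step_arm:
  plan:
    - {"x":-0.43,"y":-0.94,"z":0.5,"rx":0,"ry":0,"rz":0}
    - {"x":-0.43,"y":-0.94,"z":0.5,"rx":0,"ry":0,"rz":0}
    - {"x":-0.43,"y":-0.94,"z":0.5,"rx":0,"ry":0,"rz":0}
    - {"x":-0.43,"y":-0.94,"z":0.5,"rx":0,"ry":0,"rz":0}
    - {"x":-0.43,"y":-0.94,"z":0.5,"rx":0,"ry":0,"rz":0}
    - {"x":-0.43,"y":-0.94,"z":0.5,"rx":0,"ry":0,"rz":0}
    - {"x":-0.43,"y":-0.94,"z":0.5,"rx":0,"ry":0,"rz":0}
    - {"x":-0.43,"y":-0.94,"z":0.5,"rx":0,"ry":0,"rz":0}
    - {"x":-0.43,"y":-0.94,"z":0.5,"rx":0,"ry":0,"rz":0}
    - {"x":-0.43,"y":-0.94,"z":0.5,"rx":0,"ry":0,"rz":0}
  jaw: -1

```text
t: 3.43
eef_pos: [588.1, -240.5, 138.6]
tcp_rot: [3.141, -0.001, -3.12]
ft_force: [0.8, 0.7, -0.3]
opening: 0.999
grip_force: 0.0
```

Request:
step_arm:
  plan:
    - {"x":0,"y":-0.1,"z":0.5,"rx":0,"ry":0,"rz":0}
    - {"x":0,"y":0,"z":0.5,"rx":0,"ry":0,"rz":0}
    - {"x":0,"y":0,"z":0.5,"rx":0,"ry":0,"rz":0}
    - {"x":0,"y":0,"z":0.5,"rx":0,"ry":0,"rz":0}
    - {"x":0,"y":0,"z":0.5,"rx":0,"ry":0,"rz":0}
    - {"x":0,"y":0,"z":0.5,"rx":0,"ry":0,"rz":0}
    - {"x":0,"y":0,"z":0.5,"rx":0,"ry":0,"rz":0}
    - {"x":0,"y":0,"z":0.5,"rx":0,"ry":0,"rz":0}
    - {"x":0,"y":0,"z":0.34,"rx":0,"ry":0,"rz":0}
    - {"x":0,"y":0,"z":0,"rx":0,"ry":0,"rz":0}
  jaw: -1

```text
t: 4.27
eef_pos: [587.2, -241.4, 29.0]
tcp_rot: [3.14, -0.002, -3.119]
ft_force: [-1.0, -0.1, -0.6]
opening: 0.999
grip_force: 0.0
```

Request:
step_arm:
  plan:
    - {"x":0,"y":0,"z":0,"rx":0,"ry":0,"rz":0}
    - {"x":0,"y":0,"z":0,"rx":0,"ry":0,"rz":0}
    - {"x":0,"y":0,"z":0,"rx":0,"ry":0,"rz":0}
    - {"x":0,"y":0,"z":0,"rx":0,"ry":0,"rz":0}
    - {"x":0,"y":0,"z":0,"rx":0,"ry":0,"rz":0}
    - {"x":0,"y":0,"z":0,"rx":0,"ry":0,"rz":0}
    - {"x":0,"y":0,"z":0,"rx":0,"ry":0,"rz":0}
    - {"x":0,"y":0,"z":0,"rx":0,"ry":0,"rz":0}
    - {"x":0,"y":0,"z":0,"rx":0,"ry":0,"rz":0}
    - {"x":0,"y":0,"z":0,"rx":0,"ry":0,"rz":0}
  jaw: 1

```text
t: 5.1
eef_pos: [587.9, -241.8, 31.1]
tcp_rot: [3.141, -0.0, -3.119]
ft_force: [0.3, -0.1, -0.4]
opening: 0.356
grip_force: 0.0
```

Request:
step_arm:
  plan:
    - {"x":0,"y":0,"z":0,"rx":0,"ry":0,"rz":0}
    - {"x":0,"y":0,"z":0,"rx":0,"ry":0,"rz":0}
    - {"x":0,"y":0,"z":0,"rx":0,"ry":0,"rz":0}
    - {"x":0,"y":0,"z":0,"rx":0,"ry":0,"rz":0}
    - {"x":0,"y":0,"z":0,"rx":0,"ry":0,"rz":0}
    - {"x":0,"y":0,"z":0,"rx":0,"ry":0,"rz":0}
    - {"x":0,"y":0,"z":0,"rx":0,"ry":0,"rz":0}
    - {"x":0,"y":0,"z":0,"rx":0,"ry":0,"rz":0}
    - {"x":0,"y":0,"z":0,"rx":0,"ry":0,"rz":0}
    - {"x":0,"y":0,"z":0,"rx":0,"ry":0,"rz":0}
  jaw: 1

```text
t: 5.93
eef_pos: [587.9, -241.8, 31.1]
tcp_rot: [3.141, -0.0, -3.119]
ft_force: [-0.4, 0.8, -1.2]
opening: 0.119
grip_force: 30.0
```

Request:
step_arm:
  plan:
    - {"x":0,"y":0,"z":-0.1,"rx":0,"ry":0,"rz":0}
    - {"x":0,"y":0,"z":-0.3,"rx":0,"ry":0,"rz":0}
    - {"x":0,"y":0,"z":-0.3,"rx":0,"ry":0,"rz":0}
    - {"x":0,"y":0,"z":-0.4,"rx":0,"ry":0,"rz":0}
    - {"x":0,"y":0,"z":-0.4,"rx":0,"ry":0,"rz":0}
    - {"x":0,"y":0,"z":-0.4,"rx":0,"ry":0,"rz":0}
    - {"x":0,"y":0,"z":-0.4,"rx":0,"ry":0,"rz":0}
    - {"x":0,"y":0,"z":-0.1,"rx":0,"ry":0,"rz":0}
    - {"x":0,"y":0,"z":0,"rx":0,"ry":0,"rz":0}
    - {"x":0,"y":0,"z":0,"rx":0,"ry":0,"rz":0}
  jaw: 1

```text
t: 6.77
eef_pos: [587.8, -241.8, 91.1]
tcp_rot: [3.142, 0.0, -3.119]
ft_force: [1.2, -0.3, -1.2]
opening: 0.116
grip_force: 30.0
```

Run:
```python
from h import *
import pickle
c=read_camera("side"); pickle.dump(c,open("s2.pkl","wb")); s=state(); print(s["eef_pos"],s["tcp_rot"])
g=proj(c,[s["eef_pos"]])[0]; print(g); u,v=g.astype(int)
x0,y0=u-40,v-50
b=cv2.resize(c["image"][y0:y0+100,x0:x0+80],None,fx=6,fy=6,interpolation=cv2.INTER_CUBIC); print(x0,y0)
cv2.imwrite("pics/s2.png",b[:,:,::-1])
```

```text
[ 587.70709117 -241.68372083   90.75506012] [ 3.14121488e+00 -4.71649263e-04 -3.11939877e+00]
[366.52939028 247.16489993]
326 197
```

View pics/s2.png

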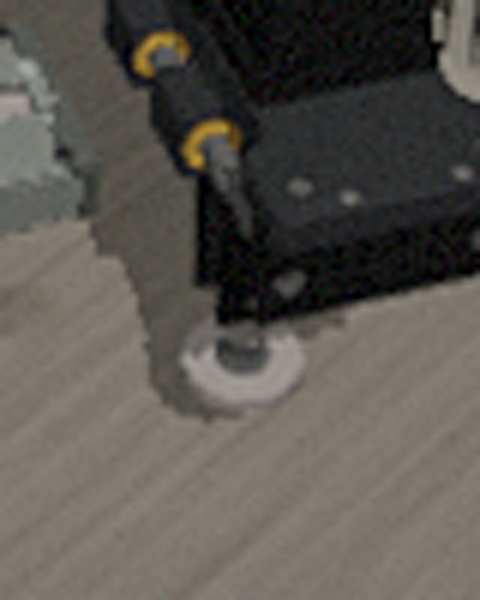

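The disc is held level by the stem, with its top face centred at crop (243,360). Next I'll work out its offset from the TCP and the move to the tongue.

Run:
```python
from h import *
import pickle
c=pickle.load(open("s2.pkl","rb"))
p=(np.array([[243,359],[183,358],[304,358]],float)+.5)/6-.5+[326,197]
print(onplane(c,p,65.5).round(1))
S=pickle.load(open("side.pkl","rb")); print(onplane(S,(np.array([[674,450],[628,450],[722,450]])+.5)/5-.5+[230,190],6).round(1))
```

```text
[[ 589.1 -240.    65.5]
 [ 572.2 -234.7   65.5]
 [ 606.5 -244.6   65.5]]
[[ 588.7 -242.5    6. ]
 [ 572.3 -237.8    6. ]
 [ 605.8 -247.4    6. ]]
```

Request:
step_arm:
  plan:
    - {"x":0.53,"y":0.7,"z":0,"rx":0,"ry":0,"rz":0}
    - {"x":0.53,"y":0.7,"z":0,"rx":0,"ry":0,"rz":0}
    - {"x":0.53,"y":0.7,"z":0,"rx":0,"ry":0,"rz":0}
    - {"x":0.53,"y":0.7,"z":0,"rx":0,"ry":0,"rz":0}
    - {"x":0.53,"y":0.7,"z":0,"rx":0,"ry":0,"rz":0}
    - {"x":0.53,"y":0.7,"z":0,"rx":0,"ry":0,"rz":0}
    - {"x":0.53,"y":0.7,"z":0,"rx":0,"ry":0,"rz":0}
    - {"x":0.53,"y":0.7,"z":0,"rx":0,"ry":0,"rz":0}
    - {"x":0.53,"y":0.7,"z":0,"rx":0,"ry":0,"rz":0}
    - {"x":0.55,"y":0.71,"z":0,"rx":0,"ry":0,"rz":0}
  jaw: 1

```text
t: 7.65
eef_pos: [450.2, -68.8, 90.7]
tcp_rot: [3.141, -0.001, -3.12]
ft_force: [0.1, 0.3, -0.2]
opening: 0.12
grip_force: 30.0
```

Request:
step_arm:
  plan:
    - {"x":0,"y":0,"z":0,"rx":0,"ry":0,"rz":0}
    - {"x":0,"y":0,"z":0.3,"rx":0,"ry":0,"rz":0}
    - {"x":0,"y":0,"z":0.3,"rx":0,"ry":0,"rz":0}
    - {"x":0,"y":0,"z":0.3,"rx":0,"ry":0,"rz":0}
    - {"x":0,"y":0,"z":0.3,"rx":0,"ry":0,"rz":0}
    - {"x":0,"y":0,"z":0.3,"rx":0,"ry":0,"rz":0}
    - {"x":0,"y":0,"z":0.2,"rx":0,"ry":0,"rz":0}
    - {"x":0,"y":0,"z":0.1,"rx":0,"ry":0,"rz":0}
    - {"x":0,"y":0,"z":0,"rx":0,"ry":0,"rz":0}
    - {"x":0,"y":0,"z":0,"rx":0,"ry":0,"rz":0}
  jaw: 1

```text
t: 8.48
eef_pos: [451.1, -69.6, 46.0]
tcp_rot: [3.141, -0.0, -3.119]
ft_force: [-0.9, 0.1, -1.5]
opening: 0.116
grip_force: 30.0
```

Now I'll press lightly onto the tongue, 6 mm slowly.

Request:
step_arm:
  plan:
    - {"x":0,"y":0,"z":0.04,"rx":0,"ry":0,"rz":0}
    - {"x":0,"y":0,"z":0.04,"rx":0,"ry":0,"rz":0}
    - {"x":0,"y":0,"z":0.04,"rx":0,"ry":0,"rz":0}
    - {"x":0,"y":0,"z":0.04,"rx":0,"ry":0,"rz":0}
    - {"x":0,"y":0,"z":0.04,"rx":0,"ry":0,"rz":0}
    - {"x":0,"y":0,"z":0.04,"rx":0,"ry":0,"rz":0}
    - {"x":0,"y":0,"z":0,"rx":0,"ry":0,"rz":0}
    - {"x":0,"y":0,"z":0,"rx":0,"ry":0,"rz":0}
    - {"x":0,"y":0,"z":0,"rx":0,"ry":0,"rz":0}
    - {"x":0,"y":0,"z":0,"rx":0,"ry":0,"rz":0}
  jaw: 1

```text
t: 9.32
eef_pos: [451.2, -69.6, 40.2]
tcp_rot: [3.142, 0.0, -3.119]
ft_force: [-0.5, -0.4, 3.1]
opening: 0.114
grip_force: 30.0
```

Run:
```python
from h import *
import pickle
c=read_camera("side"); pickle.dump(c,open("s3.pkl","wb"))
f=[state()["ft_force"]]; 
b=cv2.resize(c["image"][180:270,235:355],None,fx=6,fy=6,interpolation=cv2.INTER_CUBIC)
cv2.imwrite("pics/s3.png",b[:,:,::-1]); print(state()["eef_pos"],f)
```

```text
[451.15312802 -69.55834839  40.1850288 ] [array([0.27884573, 0.15342403, 3.19032604])]
```

View pics/s3.png

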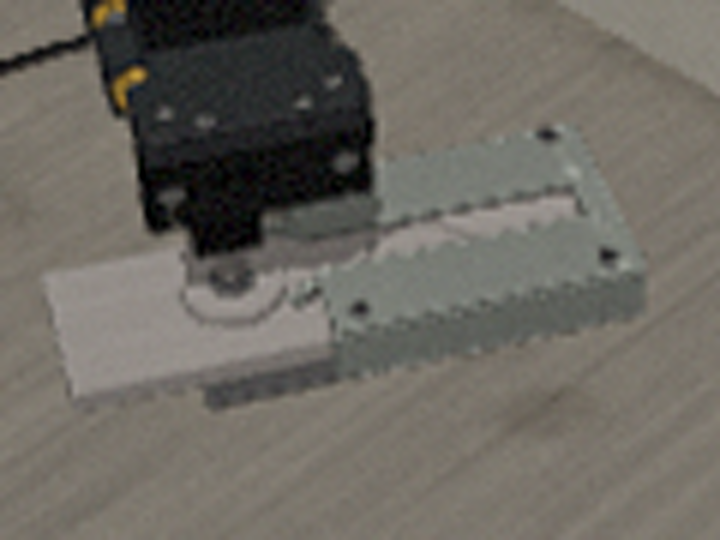

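The disc sits flat on the tongue. Its rim spans crop columns 183 to 287 with its bottom at row 325, and the slot lip is at (300,295). I'll compare the disc's y with the slot line in this same view.

Run:
```python
from h import *
import pickle
c=pickle.load(open("s3.pkl","rb"))
q=lambda p:(np.array(p,float)+.5)/6-.5+[235,180]
print("rim z18",onplane(c,q([[183,284],[287,280],[237,315]]),18).round(1),"rim bottom z12",onplane(c,q([[237,325]]),12).round(1))
print("sleeve base/pin",onplane(c,q([[231,280]]),18).round(1))
print("strip z12",onplane(c,q([[45,275],[72,397]]),12).round(1))
print("slot z25",onplane(c,q([[385,248],[575,192],[345,268],[580,213]]),25).round(1))
print("screws",onplane(c,q([[547,134],[608,256],[360,308]]),27.5).round(1))
```

```text
rim z18 [[435.8 -63.1  18. ]
 [470.8 -71.   18. ]
 [450.8 -83.4  18. ]] rim bottom z12 [[450.6 -82.   12. ]]
sleeve base/pin [[452.2 -65.7  18. ]]
strip z12 [[ 390.8  -38.7   12. ]
 [ 391.1 -100.9   12. ]]
slot z25 [[505.5 -71.9  25. ]
 [577.  -61.8  25. ]
 [490.  -78.1  25. ]
 [575.4 -73.   25. ]]
screws [[ 575.6  -31.1   27.5]
 [ 577.4  -99.7   27.5]
 [ 489.9 -101.5   27.5]]
```

Request:
step_arm:
  plan:
    - {"x":0,"y":-0.03,"z":0.04,"rx":0,"ry":0,"rz":0}
    - {"x":-0.04,"y":0,"z":0.04,"rx":0,"ry":0,"rz":0}
    - {"x":-0.08,"y":0,"z":0,"rx":0,"ry":0,"rz":0}
    - {"x":-0.08,"y":0,"z":0,"rx":0,"ry":0,"rz":0}
    - {"x":-0.08,"y":0,"z":0,"rx":0,"ry":0,"rz":0}
    - {"x":-0.08,"y":0,"z":0,"rx":0,"ry":0,"rz":0}
    - {"x":-0.08,"y":0,"z":0,"rx":0,"ry":0,"rz":0}
    - {"x":-0.08,"y":0,"z":0,"rx":0,"ry":0,"rz":0}
    - {"x":-0.08,"y":0,"z":0,"rx":0,"ry":0,"rz":0}
    - {"x":-0.04,"y":0,"z":0,"rx":0,"ry":0,"rz":0}
  jaw: 1

```text
t: 10.2
eef_pos: [467.4, -70.0, 38.1]
tcp_rot: [3.142, 0.0, -3.119]
ft_force: [-2.6, 0.6, 3.2]
opening: 0.119
grip_force: 30.0
```

Request:
step_arm:
  plan:
    - {"x":-0.07,"y":0,"z":0,"rx":0,"ry":0,"rz":0}
    - {"x":-0.07,"y":0,"z":0,"rx":0,"ry":0,"rz":0}
    - {"x":-0.07,"y":0,"z":0,"rx":0,"ry":0,"rz":0}
    - {"x":-0.07,"y":0,"z":0,"rx":0,"ry":0,"rz":0}
    - {"x":-0.07,"y":0,"z":0,"rx":0,"ry":0,"rz":0}
    - {"x":-0.07,"y":0,"z":0,"rx":0,"ry":0,"rz":0}
    - {"x":-0.07,"y":0,"z":0,"rx":0,"ry":0,"rz":0}
    - {"x":-0.07,"y":0,"z":0,"rx":0,"ry":0,"rz":0}
    - {"x":-0.07,"y":0,"z":0,"rx":0,"ry":0,"rz":0}
    - {"x":-0.07,"y":0,"z":0,"rx":0,"ry":0,"rz":0}
  jaw: 1

```text
t: 11.03
eef_pos: [484.8, -69.6, 38.1]
tcp_rot: [3.142, 0.0, -3.119]
ft_force: [-2.1, 0.2, 5.2]
opening: 0.122
grip_force: 30.0
```

Request:
step_arm:
  plan:
    - {"x":-0.07,"y":0,"z":0,"rx":0,"ry":0,"rz":0}
    - {"x":-0.07,"y":0,"z":0,"rx":0,"ry":0,"rz":0}
    - {"x":-0.07,"y":0,"z":0,"rx":0,"ry":0,"rz":0}
    - {"x":-0.07,"y":0,"z":0,"rx":0,"ry":0,"rz":0}
    - {"x":-0.07,"y":0,"z":0,"rx":0,"ry":0,"rz":0}
    - {"x":-0.06,"y":0,"z":0,"rx":0,"ry":0,"rz":0}
    - {"x":-0.05,"y":0,"z":0,"rx":0,"ry":0,"rz":0}
    - {"x":-0.04,"y":0,"z":0,"rx":0,"ry":0,"rz":0}
    - {"x":0,"y":0,"z":0,"rx":0,"ry":0,"rz":0}
    - {"x":0,"y":0,"z":0,"rx":0,"ry":0,"rz":0}
  jaw: 1

```text
t: 11.87
eef_pos: [497.2, -69.3, 38.1]
tcp_rot: [3.142, 0.0, -3.119]
ft_force: [-1.6, 0.3, 5.3]
opening: 0.118
grip_force: 30.0
```

Request:
step_arm:
  plan:
    - {"x":-0.04,"y":0,"z":0,"rx":0,"ry":0,"rz":0}
    - {"x":-0.04,"y":0,"z":0,"rx":0,"ry":0,"rz":0}
    - {"x":-0.04,"y":0,"z":0,"rx":0,"ry":0,"rz":0}
    - {"x":-0.04,"y":0,"z":0,"rx":0,"ry":0,"rz":0}
    - {"x":-0.04,"y":0,"z":0,"rx":0,"ry":0,"rz":0}
    - {"x":-0.04,"y":0,"z":0,"rx":0,"ry":0,"rz":0}
    - {"x":-0.04,"y":0,"z":0,"rx":0,"ry":0,"rz":0}
    - {"x":-0.04,"y":0,"z":0,"rx":0,"ry":0,"rz":0}
    - {"x":0,"y":0,"z":0,"rx":0,"ry":0,"rz":0}
    - {"x":0,"y":0,"z":0,"rx":0,"ry":0,"rz":0}
  jaw: 1

```text
t: 12.7
eef_pos: [505.3, -69.1, 38.1]
tcp_rot: [3.142, 0.0, -3.119]
ft_force: [-1.8, -0.4, 3.8]
opening: 0.119
grip_force: 30.0
```

Request:
step_arm:
  plan:
    - {"x":-0.02,"y":0,"z":0,"rx":0,"ry":0,"rz":0}
    - {"x":-0.02,"y":0,"z":0,"rx":0,"ry":0,"rz":0}
    - {"x":-0.02,"y":0,"z":0,"rx":0,"ry":0,"rz":0}
    - {"x":-0.02,"y":0,"z":0,"rx":0,"ry":0,"rz":0}
    - {"x":-0.02,"y":0,"z":0,"rx":0,"ry":0,"rz":0}
    - {"x":-0.02,"y":0,"z":0,"rx":0,"ry":0,"rz":0}
    - {"x":-0.02,"y":0,"z":0,"rx":0,"ry":0,"rz":0}
    - {"x":-0.02,"y":0,"z":0,"rx":0,"ry":0,"rz":0}
    - {"x":-0.02,"y":0,"z":0,"rx":0,"ry":0,"rz":0}
    - {"x":0,"y":0,"z":0,"rx":0,"ry":0,"rz":0}
  jaw: 1

```text
t: 13.53
eef_pos: [509.7, -69.0, 38.1]
tcp_rot: [3.142, 0.0, -3.119]
ft_force: [-2.5, 0.3, 3.9]
opening: 0.121
grip_force: 30.0
```

Request:
step_arm:
  plan:
    - {"x":-0.02,"y":0,"z":0,"rx":0,"ry":0,"rz":0}
    - {"x":-0.02,"y":0,"z":0,"rx":0,"ry":0,"rz":0}
    - {"x":-0.02,"y":0,"z":0,"rx":0,"ry":0,"rz":0}
    - {"x":-0.02,"y":0,"z":0,"rx":0,"ry":0,"rz":0}
    - {"x":-0.02,"y":0,"z":0,"rx":0,"ry":0,"rz":0}
    - {"x":-0.02,"y":0,"z":0,"rx":0,"ry":0,"rz":0}
    - {"x":0,"y":0,"z":0,"rx":0,"ry":0,"rz":0}
    - {"x":0,"y":0,"z":0,"rx":0,"ry":0,"rz":0}
    - {"x":0,"y":0,"z":0,"rx":0,"ry":0,"rz":0}
    - {"x":0,"y":0,"z":0,"rx":0,"ry":0,"rz":0}
  jaw: 1

```text
t: 14.37
eef_pos: [512.7, -68.9, 38.1]
tcp_rot: [3.142, 0.0, -3.119]
ft_force: [-1.7, -0.2, 4.5]
opening: 0.12
grip_force: 30.0
```

Request:
step_arm:
  plan:
    - {"x":-0.02,"y":0,"z":0,"rx":0,"ry":0,"rz":0}
    - {"x":-0.02,"y":0,"z":0,"rx":0,"ry":0,"rz":0}
    - {"x":-0.02,"y":0,"z":0,"rx":0,"ry":0,"rz":0}
    - {"x":-0.02,"y":0,"z":0,"rx":0,"ry":0,"rz":0}
    - {"x":-0.02,"y":0,"z":0,"rx":0,"ry":0,"rz":0}
    - {"x":0,"y":0,"z":0,"rx":0,"ry":0,"rz":0}
    - {"x":0,"y":0,"z":0,"rx":0,"ry":0,"rz":0}
    - {"x":0,"y":0,"z":0,"rx":0,"ry":0,"rz":0}
    - {"x":0,"y":0,"z":0,"rx":0,"ry":0,"rz":0}
    - {"x":0,"y":0,"z":0,"rx":0,"ry":0,"rz":0}
  jaw: 1

```text
t: 15.2
eef_pos: [515.1, -68.9, 38.1]
tcp_rot: [3.142, 0.0, -3.119]
ft_force: [-1.9, -0.3, 3.7]
opening: 0.123
grip_force: 30.0
```

Request:
step_arm:
  plan:
    - {"x":-0.02,"y":0,"z":0,"rx":0,"ry":0,"rz":0}
    - {"x":-0.02,"y":0,"z":0,"rx":0,"ry":0,"rz":0}
    - {"x":-0.02,"y":0,"z":0,"rx":0,"ry":0,"rz":0}
    - {"x":-0.02,"y":0,"z":0,"rx":0,"ry":0,"rz":0}
    - {"x":0,"y":0,"z":0,"rx":0,"ry":0,"rz":0}
    - {"x":0,"y":0,"z":0,"rx":0,"ry":0,"rz":0}
    - {"x":0,"y":0,"z":0,"rx":0,"ry":0,"rz":0}
    - {"x":0,"y":0,"z":0,"rx":0,"ry":0,"rz":0}
    - {"x":0,"y":0,"z":0,"rx":0,"ry":0,"rz":0}
    - {"x":0,"y":0,"z":0,"rx":0,"ry":0,"rz":0}
  jaw: 1

```text
t: 16.03
eef_pos: [517.2, -68.9, 38.1]
tcp_rot: [3.142, 0.0, -3.119]
ft_force: [-0.3, -0.0, 1.8]
opening: 0.122
grip_force: 30.0
```

The force fell from about 4 N to 1.8 N and the drag went to zero, which suggests the disc dropped. To confirm, I'll nudge it forward 1 mm and press it 1 mm.

Request:
step_arm:
  plan:
    - {"x":-0.02,"y":0,"z":0.02,"rx":0,"ry":0,"rz":0}
    - {"x":-0.02,"y":0,"z":0.02,"rx":0,"ry":0,"rz":0}
    - {"x":0,"y":0,"z":0,"rx":0,"ry":0,"rz":0}
    - {"x":0,"y":0,"z":0,"rx":0,"ry":0,"rz":0}
    - {"x":0,"y":0,"z":0,"rx":0,"ry":0,"rz":0}
    - {"x":0,"y":0,"z":0,"rx":0,"ry":0,"rz":0}
    - {"x":0,"y":0,"z":0,"rx":0,"ry":0,"rz":0}
    - {"x":0,"y":0,"z":0,"rx":0,"ry":0,"rz":0}
    - {"x":0,"y":0,"z":0,"rx":0,"ry":0,"rz":0}
    - {"x":0,"y":0,"z":0,"rx":0,"ry":0,"rz":0}
  jaw: 1

```text
t: 16.87
eef_pos: [518.1, -68.8, 37.1]
tcp_rot: [3.141, 0.0, -3.119]
ft_force: [-2.3, -0.2, 1.6]
opening: 0.119
grip_force: 30.0
```

Request:
step_arm:
  plan:
    - {"x":0,"y":0,"z":0,"rx":0,"ry":0,"rz":0}
    - {"x":0,"y":0,"z":0,"rx":0,"ry":0,"rz":0}
    - {"x":0,"y":0,"z":0,"rx":0,"ry":0,"rz":0}
    - {"x":0,"y":0,"z":0,"rx":0,"ry":0,"rz":0}
    - {"x":0,"y":0,"z":0,"rx":0,"ry":0,"rz":0}
    - {"x":0,"y":0,"z":0,"rx":0,"ry":0,"rz":0}
    - {"x":0,"y":0,"z":0,"rx":0,"ry":0,"rz":0}
    - {"x":0,"y":0,"z":0,"rx":0,"ry":0,"rz":0}
    - {"x":0,"y":0,"z":0,"rx":0,"ry":0,"rz":0}
    - {"x":0,"y":0,"z":0,"rx":0,"ry":0,"rz":0}
  jaw: 0

```text
t: 17.7
eef_pos: [518.1, -68.8, 37.1]
tcp_rot: [3.142, 0.0, -3.119]
ft_force: [0.2, 0.6, 0.4]
opening: 0.5
grip_force: 0.0
```

Request:
step_arm:
  plan:
    - {"x":0,"y":0,"z":-0.2,"rx":0,"ry":0,"rz":0}
    - {"x":0,"y":0,"z":-0.5,"rx":0,"ry":0,"rz":0}
    - {"x":0,"y":0,"z":-0.7,"rx":0,"ry":0,"rz":0}
    - {"x":0,"y":0,"z":-0.8,"rx":0,"ry":0,"rz":0}
    - {"x":0,"y":0,"z":-0.8,"rx":0,"ry":0,"rz":0}
    - {"x":0,"y":0,"z":-0.8,"rx":0,"ry":0,"rz":0}
    - {"x":0,"y":0,"z":-0.8,"rx":0,"ry":0,"rz":0}
    - {"x":0,"y":0,"z":-0.6,"rx":0,"ry":0,"rz":0}
    - {"x":0,"y":0,"z":0,"rx":0,"ry":0,"rz":0}
    - {"x":0,"y":0,"z":0,"rx":0,"ry":0,"rz":0}
  jaw: 0

```text
t: 18.53
eef_pos: [518.2, -68.8, 167.8]
tcp_rot: [-3.141, 0.002, -3.119]
ft_force: [-0.7, -0.3, -0.7]
opening: 0.5
grip_force: 0.0
```

Run:
```python
from h import *
import pickle
c=read_camera("side"); pickle.dump(c,open("s4.pkl","wb"))
b=cv2.resize(c["image"][170:260,235:355],None,fx=6,fy=6,interpolation=cv2.INTER_CUBIC)
cv2.imwrite("pics/s4.png",b[:,:,::-1]); print(state()["eef_pos"],state()["ft_force"])
```

```text
[517.82000904 -68.78144815 166.93381444] [-0.42391515 -0.11227731 -1.06440792]
```

View pics/s4.png

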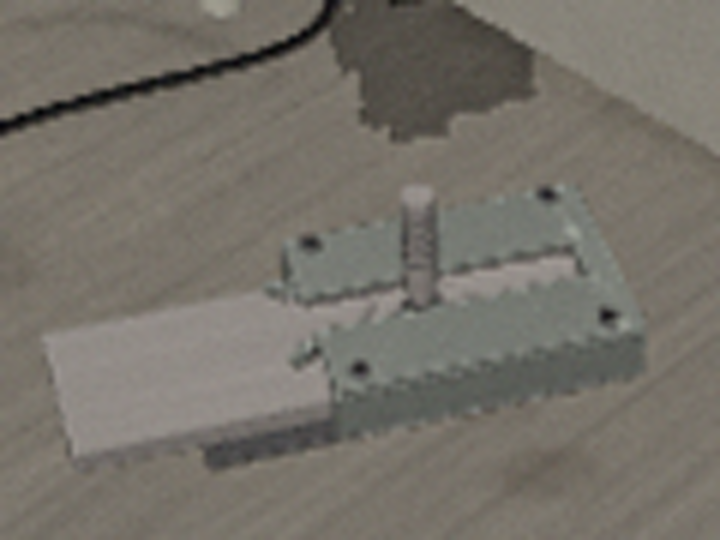

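The stem stands upright in the slot with its top at crop (418,190), and the gripper is clear. I'll check the stem-top height: 68 mm means seated, 72 mm means still on the lane.

Run:
```python
from h import *
import pickle
S=pickle.load(open("s4.pkl","rb")); p=(np.array([[418,190]])+.5)/6-.5+[235,170]
S0=pickle.load(open("side.pkl","rb")); p0=(np.array([[684,347]])+.5)/5-.5+[230,190]
for c,q,y in((S,p,-67.3),(S0,p0,-240.6)):
    o,d=ray(c,q); print((o+d[0]*(y-o[1])/d[0,1]).round(1))
m=cloud(S)[166:230,280:330]; print("depth top z",np.sort(m[(abs(m[...,1]+67)<12)&(m[...,2]>45)&(m[...,2]<90)][:,2])[-6:])
```

```text
[519.8 -67.3  70.9]
[ 589.9 -240.6   59.2]
depth top z [69.3378461  69.907816   69.9534819  70.10113072 70.48703928 70.74215719]
```

Run:
```python
from h import *
import pickle
S0=pickle.load(open("side.pkl","rb")); S=read_camera("side"); T=read_camera("top"); pickle.dump(T,open("t5.pkl","wb"))
T0=pickle.load(open("top.pkl","rb"))
for n,c,x,y in(("S0",S0,588,-241.5),("S",S,519,-68),("T0",T0,588,-241.5),("T",T,519,-68)):
    P=cloud(c).reshape(-1,3); m=(np.hypot(P[:,0]-x,P[:,1]-y)<14)&(P[:,2]>35)&(P[:,2]<100); z=np.sort(P[m,2])[::-1]; print(n,m.sum(),z[:14].round(1),P[m].mean(0).round(1) if m.any() else "")
# reference surfaces in both: cover top and lane heights
P=cloud(S)
for q in([400,260],[500,275],[480,240],[200,370]):
    u=np.array(q)/6+[235,170]; print(q,P[int(u[1])-1:int(u[1])+2,int(u[0])-1:int(u[0])+2].reshape(-1,3).mean(0).round(1))
P0=cloud(S0); print(P0[281:285,363:366].reshape(-1,3).mean(0), P0[295:300,340:350].reshape(-1,3).mean(0))
for c,q,n,(x0,y0),k in((S0,0,"a",(230,190),5),):pass
g=cv2.cvtColor(S["image"],cv2.COLOR_RGB2GRAY);g0=cv2.cvtColor(S0["image"],cv2.COLOR_RGB2GRAY)
print(g[196:226,300:310]); print(g0[254:286,360:372])
```

```text
S0 89 [63.1 61.9 61.8 61.6 61.5 61.4 61.3 61.2 61.2 61.2 61.2 61.1 61.  60.9] [ 588.1 -245.7   51.4]
S 91 [69.9 69.5 69.3 69.3 69.3 69.2 69.1 69.  68.6 68.6 68.6 68.5 68.5 68.4] [518.9 -71.3  55.3]
T0 38 [65.7 61.6 61.5 60.7 60.7 60.7 59.5 59.5 59.4 59.2 59.2 58.9 58.7 58.7] [ 585.  -241.2   54.2]
T 0 [] 
[400, 260] [514.4 -56.   31.3]
[500, 275] [552.3 -51.9  13. ]
[480, 240] [546.6 -48.9  26. ]
[200, 370] [ 432.1 -146.4   83.1]
[ 584.83598971 -250.62019268    8.31753728] [ 542.01090687 -267.40461249    1.64804495]
[[114 121 119 118 122 117 114 117 115 113]
 [121 118 118 118 118 118 114 112 113 115]
 [117 119 115 117 116 116 114 112 115 114]
 [116 117 118 115 116 112 114 112 114 116]
 [119 117 119 121 120 118 120 118 114 115]
 [117 118 133 143 143 144 137 121 111 114]
 [113 119 138 142 142 147 144 121 117 117]
 [111 118 131 143 141 141 134 108 116 116]
 [114 110 102 124 129 126 100  93 124 116]
 [113 115  96 110 116 113  97  94 124 119]
 [107 108  83 104 116 102  84  89 122 116]
 [123 116  85  99  96  94  85  88 122 120]
 [123 111  78 107 106 104  84  89 125 121]
 [121 110  72  98 1
[... 1645 characters left out ...]
 94  87  93  90  84  83 106 115 115]
 [ 98  82  86 104 108 113 108  95 103 121 115 110]
 [106  82  84 106 106 109 106  94 120 139 130 119]
 [127  86  87 107 109 107 107  97 121 140 138 135]
 [127  71  74 107 114 108 107  91 113 139 139 137]
 [119  57  63  97 110 117 108  80  98 136 139 136]
 [109  66  55  53  84  97  86  69  71 114 139 134]
 [107  62  62  47  51  47  43  62  75 111 141 137]
 [119  65  67  64  64  64  62  71  82 116 137 133]
 [127 109  85  59  71  68  67  70 100 133 139 136]
 [138 137 125 100  97  96 104 122 129 141 138 138]
 [135 139 139 137 130 128 135 141 139 138 137 139]
 [138 134 138 137 135 139 139 136 136 137 141 136]
 [130 137 141 140 138 140 140 137 139 140 127 116]]
```

Stem-top height from depth is about 8 mm above its desk value, which agrees with seated, but the single-ray estimate is ambiguous. I'll settle it with a light touch on the stem top, fingers closed.

Request:
step_arm:
  plan:
    - {"x":0,"y":0,"z":0.2,"rx":0,"ry":0,"rz":0}
    - {"x":0,"y":0,"z":0.4,"rx":0,"ry":0,"rz":0}
    - {"x":0,"y":0,"z":0.5,"rx":0,"ry":0,"rz":0}
    - {"x":0,"y":0,"z":0.5,"rx":0,"ry":0,"rz":0}
    - {"x":0,"y":0,"z":0.5,"rx":0,"ry":0,"rz":0}
    - {"x":0,"y":0,"z":0.5,"rx":0,"ry":0,"rz":0}
    - {"x":0,"y":0,"z":0.4,"rx":0,"ry":0,"rz":0}
    - {"x":0,"y":0,"z":0.2,"rx":0,"ry":0,"rz":0}
    - {"x":0,"y":0,"z":0,"rx":0,"ry":0,"rz":0}
    - {"x":0,"y":0,"z":0,"rx":0,"ry":0,"rz":0}
  jaw: 1

```text
t: 19.52
eef_pos: [518.0, -68.8, 86.9]
tcp_rot: [3.141, -0.001, -3.119]
ft_force: [-0.3, 0.2, -0.3]
opening: 0.008
grip_force: 0.0
```

Request:
step_arm:
  plan:
    - {"x":0,"y":0,"z":0.2,"rx":0,"ry":0,"rz":0}
    - {"x":0,"y":0,"z":0.16,"rx":0,"ry":0,"rz":0}
    - {"x":0,"y":0,"z":0.1,"rx":0,"ry":0,"rz":0}
    - {"x":0,"y":0,"z":0.06,"rx":0,"ry":0,"rz":0}
    - {"x":0,"y":0,"z":0.04,"rx":0,"ry":0,"rz":0}
    - {"x":0,"y":0,"z":0.04,"rx":0,"ry":0,"rz":0}
    - {"x":0,"y":0,"z":0.04,"rx":0,"ry":0,"rz":0}
    - {"x":0,"y":0,"z":0,"rx":0,"ry":0,"rz":0}
    - {"x":0,"y":0,"z":0,"rx":0,"ry":0,"rz":0}
    - {"x":0,"y":0,"z":0,"rx":0,"ry":0,"rz":0}
  jaw: 1

```text
t: 20.35
eef_pos: [518.1, -68.8, 71.2]
tcp_rot: [3.142, 0.0, -3.119]
ft_force: [-0.1, -1.2, 0.9]
opening: 0.002
grip_force: 0.0
```

Request:
step_arm:
  plan:
    - {"x":0,"y":0,"z":0.04,"rx":0,"ry":0,"rz":0}
    - {"x":0,"y":0,"z":0.04,"rx":0,"ry":0,"rz":0}
    - {"x":0,"y":0,"z":0,"rx":0,"ry":0,"rz":0}
    - {"x":0,"y":0,"z":0,"rx":0,"ry":0,"rz":0}
    - {"x":0,"y":0,"z":0,"rx":0,"ry":0,"rz":0}
    - {"x":0,"y":0,"z":0,"rx":0,"ry":0,"rz":0}
    - {"x":0,"y":0,"z":0,"rx":0,"ry":0,"rz":0}
    - {"x":0,"y":0,"z":0,"rx":0,"ry":0,"rz":0}
    - {"x":0,"y":0,"z":0,"rx":0,"ry":0,"rz":0}
    - {"x":0,"y":0,"z":0,"rx":0,"ry":0,"rz":0}
  jaw: 1

```text
t: 21.18
eef_pos: [518.1, -68.8, 69.1]
tcp_rot: [3.142, 0.0, -3.119]
ft_force: [-0.2, 0.2, -0.1]
opening: 0.005
grip_force: 0.0
```

Request:
step_arm:
  plan:
    - {"x":0,"y":0,"z":0.04,"rx":0,"ry":0,"rz":0}
    - {"x":0,"y":0,"z":0.04,"rx":0,"ry":0,"rz":0}
    - {"x":0,"y":0,"z":0.04,"rx":0,"ry":0,"rz":0}
    - {"x":0,"y":0,"z":0,"rx":0,"ry":0,"rz":0}
    - {"x":0,"y":0,"z":0,"rx":0,"ry":0,"rz":0}
    - {"x":0,"y":0,"z":0,"rx":0,"ry":0,"rz":0}
    - {"x":0,"y":0,"z":0,"rx":0,"ry":0,"rz":0}
    - {"x":0,"y":0,"z":0,"rx":0,"ry":0,"rz":0}
    - {"x":0,"y":0,"z":0,"rx":0,"ry":0,"rz":0}
    - {"x":0,"y":0,"z":0,"rx":0,"ry":0,"rz":0}
  jaw: 1

```text
t: 22.02
eef_pos: [518.1, -68.8, 66.1]
tcp_rot: [3.142, 0.0, -3.119]
ft_force: [-0.2, -0.0, 3.0]
opening: 0.002
grip_force: 1.4
```

There is no contact at 69.1 mm and 3.0 N at 66.1 mm. That puts the stem top at 68 mm, so the disc is fully seated. I'll retreat and hand in.

Request:
step_arm:
  plan:
    - {"x":0,"y":0,"z":-0.1,"rx":0,"ry":0,"rz":0}
    - {"x":0,"y":0,"z":-0.3,"rx":0,"ry":0,"rz":0}
    - {"x":0,"y":0,"z":-0.5,"rx":0,"ry":0,"rz":0}
    - {"x":0,"y":0,"z":-0.5,"rx":0,"ry":0,"rz":0}
    - {"x":0,"y":0,"z":-0.5,"rx":0,"ry":0,"rz":0}
    - {"x":0,"y":0,"z":-0.5,"rx":0,"ry":0,"rz":0}
    - {"x":0,"y":0,"z":-0.3,"rx":0,"ry":0,"rz":0}
    - {"x":0,"y":0,"z":0,"rx":0,"ry":0,"rz":0}
    - {"x":0,"y":0,"z":0,"rx":0,"ry":0,"rz":0}
    - {"x":0,"y":0,"z":0,"rx":0,"ry":0,"rz":0}
  jaw: 1

```text
t: 22.85
eef_pos: [517.7, -68.8, 133.1]
tcp_rot: [3.141, -0.001, -3.119]
ft_force: [-0.9, -0.1, -0.2]
opening: 0.007
grip_force: 0.0
```

```bash
python3 -c "
from cell import *
print(job_done())"
```

```text
the job is handed in; nothing more can be done
None
```

The disc is seated fully down in the pocket (a light touch put the stem top at 68 mm, as it should be when seated), released with the gripper clear, and handed in at about 23 s; the hand-in returned no verdict.

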